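# Refill the tea tin

### The job

Refill the black tea tin, whose lid stands open: one of the three terracotta drying bars on its floor has come loose while the other two are fast, so first feel which one gives and take it out into the beige bowl. Then pack every tea carton lying on the shelf to the right of the tin into the tin, and shut the lid fully. Last, with the lid shut, turn the refill dial anticlockwise all the way back to its zero stop; leave the other things on the shelf standing where they are.

Things in the scene. Friction and masses are not known exactly. Their poses are not given: they have to be found in the camera images.
- tin: matte black open-topped tin, outside 210 x 290 x 60 mm (own x, y, z), walls and floor 5 mm thick, fixed to the shelf; origin: centre of its underside, +z up, its +x (roughly away from the robot) points to the side with the hinged lid. The front half (x below 0) holds the three bars; the back half (x from 0 to 0.1 m) is empty, room for four cartons side by side
- lid (a joint): angle of the tin's lid: 0 = shut, about 1.6 to 1.8 at the start (standing open, upright or leaning a little away from the robot), stop at 1.9. The hinge is stiff (about 0.25 N m) and the lid stays wherever it is left
- lid_hinge (a point): middle of the lid's hinge line, on the far (+x) top rim of the tin, 60 mm above the shelf; the point turns with the lid. The hinge line runs along the tin's y. The lid is a black plate 210 x 290 x 8 mm: in the point's frame it runs from x = 0 to x = -0.21 m, y = -0.145 to 0.145, z = 0 (inner face) to 0.008 (outer face, with the knob); shut, it lies flat over the tin with the outer face up
- lid_handle (a point): end of the small round knob (35 mm tall) in the middle of the lid's outer face, 30 mm from the lid's free edge
- bar_a: one of three identical terracotta drying bars, 64 x 18 x 22 mm (own x, y, z), lying flat on the floor of the tin in its front half, long side roughly along the tin's x, about 68 mm apart side by side. Two of the three are fixed fast to the floor and will not move; one, which differs from start to start in its place, lies loose (about 60 g) and looks just the same: only trying them tells. Origin: centre of its underside
- bar_b: one of three identical terracotta drying bars, 64 x 18 x 22 mm (own x, y, z), lying flat on the floor of the tin in its front half, long side roughly along the tin's x, about 68 mm apart side by side. Two of the three are fixed fast to the floor and will not move; one, which differs from start to start in its place, lies loose (about 60 g) and looks just the same: only trying them tells. Origin: centre of its underside
- bar_c: one of three identical terracotta drying bars, 64 x 18 x 22 mm (own x, y, z), lying flat on the floor of the tin in its front half, long side roughly along the tin's x, about 68 mm apart side by side. Two of the three are fixed fast to the floor and will not move; one, which differs from start to start in its place, lies loose (about 60 g) and looks just the same: only trying them tells. Origin: centre of its underside
- bowl: beige round ceramic bowl, rim 170 mm across, 60 mm high, wall 5 mm, fixed to the shelf left of the tin; origin: centre of its underside
- carton_a: a plain card tea carton with a paper band, a rigid 80 x 32 x 32 mm block (own x, y, z) of about 90 g, at the start lying on the shelf to the right of the tin. 2 to 4 of the 4 cartons are there; None if absent. Origin: centre of its underside
- carton_b: a plain card tea carton with a paper band, a rigid 80 x 32 x 32 mm block (own x, y, z) of about 90 g, at the start lying on the shelf to the right of the tin. 2 to 4 of the 4 cartons are there; None if absent. Origin: centre of its underside
- carton_c: a plain card tea carton with a paper band, a rigid 80 x 32 x 32 mm block (own x, y, z) of about 90 g, at the start lying on the shelf to the right of the tin. 2 to 4 of the 4 cartons are there; None if absent. Origin: centre of its underside
- carton_d: a plain card tea carton with a paper band, a rigid 80 x 32 x 32 mm block (own x, y, z) of about 90 g, at the start lying on the shelf to the right of the tin. 2 to 4 of the 4 cartons are there; None if absent. Origin: centre of its underside
- dial (a joint): angle of the refill dial: 0 = at its zero stop (white pointer line at the long thick tick), growing clockwise seen from above, 1.0 to 2.6 at the start; turning it anticlockwise seen from above brings it back to 0. Light friction (0.05 N m), stays where it is left
- dial_grip (a point): grip point of the refill dial left of the tin (upright axis): a black knob with a raised bar 57 long x 14 wide x 32 mm tall, top 44 mm above the shelf, on a round aluminium foot 84 mm across and 6 mm high. The point lies on the axis 37 mm above the shelf and turns with the knob; the bar runs along the point's x, pinch it across the point's y; the white pointer line is on its -x half
- jar: glass storage jar, 84 mm across, 130 mm high, bystander; origin: centre of its underside
- funnel: stainless steel funnel standing on its mouth, 110 mm across, 110 mm high, bystander; origin: centre of its underside
- mug: white mug, 80 mm across, 90 mm high, bystander; origin: centre of its underside
- spice: small amber spice jar, 50 mm across, 100 mm high, bystander; origin: centre of its underside
- clip: blue plastic bag clip lying flat, 75 x 12 x 17 mm, bystander; origin: centre of its underside

How it is judged:
By the outcome, as a careful person would: the job done as asked, in the order asked, and still so for the second after the job is handed in, with the robot touching nothing.
Of carton_a, carton_b, carton_c, carton_d only 2 to 4 are there at a start; the rules pass over those that are not, and their reading is None.
At some moment in a run one of carton_a, carton_b, carton_c, carton_d may be knocked a few centimetres aside while the robot is not near it.
Once in a run the grip may slacken for a moment while it holds something.
It also fails if it takes over 210 s, if anything falls off the work surface, if the arm or the gripper's body presses on something with over 40 N, if the wrist force passes 120 N, or if a joint passes its speed limit or range.

### The arm

A 6-joint arm with a two-finger parallel gripper is mounted at the origin on the work surface. World frame = base frame: x ahead of the robot, y to its left, z up, the work surface at z = 0. Lengths are in m, angles in rad, forces in N, time in s.
With the tool pointing down it reaches from about 0.375 to 0.925 m from the base axis. Payload 5.7 kg.
Tool frame: the origin (TCP) lies midway between the tips of the shut fingers; the grasp point (between the pads) lies 19 mm behind it; z points along the fingers, y is the line along which they close (so a half turn about z gives the same grasp; the last joint's range is limited). The gripper opens to 88 mm and grips with 3 to 60 N. Pads are 20 mm wide; open, the fingers measure 115 mm over their backs; the gripper's body (75 mm by 178 mm) begins 61 mm behind the grasp point.
Start: joints at [-1.437, 0.359, 1.51, -0, 1.272, -0.115], TCP at [0.148, -0.581, 0.223] pointing down, gripper open.
Joint ranges: [-2.97, 2.97], [-1.01, 2.36], [0.21, 2.38], [-0.96, 4.11], [0.2, 2.71], [-2.98, 2.98]. Speed limits (rad/s): [2.39, 2.39, 3.14, 3.14, 3.14, 3.14].

### API

Orientations are given as a unit quaternion [x, y, z, w].
In Python, from bench import move_ptp, servo_line, goto_joints, move_gripper, sleep, inverse_kinematics, capture, PlanningError, close_job, spot_in, silhouettes, current_clock, current_joint_pos, current_qvel, current_joint_torque, current_position, current_orientation, current_force, current_torque, current_finger_gap, current_grip_force gives the robot as it stands. Calls block until the motion is done:
- move_ptp(position, orientation): joint-space move of the TCP to a pose.
- servo_line(position, orientation=None, rate=0.15, contact_N=None): straight line of the TCP; orientation=None keeps the orientation; rate is the mean speed in m/s. With contact_N (N) it stops when the force on the tool has changed by that much, and returns True; else False.
- goto_joints(angles): joint-space move.
- move_gripper(opening): finger opening in m; the grip force is fixed at half the most; returns when the fingers have stopped.
- sleep(seconds).
- inverse_kinematics(position, orientation): joint angles nearest the present ones, or None.
- capture(name): name is "scene" or "top" or "wrist"; returns a dict with "image" (400x640x3 uint8, blue, green, red), "range_z" (400x640 float32, m along the optical axis (not along the pixel's ray), 0 where there is no reading), "intrinsics" (3x3 intrinsics, pixels), "R" (3x3) and "t" (3): a world point X has camera coordinates R X + t. Camera axes: x right, y down, z forward; pixel columns grow to the right and rows downward; lengths in m; the calibration is good to about 2 mm. A picture is of the moment at which its call begins.
A pose or a line that the arm cannot do raises PlanningError and nothing moves.
- close_job(): hands the job in; it is judged then, once.
Trained networks look in the newest picture that a camera, given by its name, has taken for a name from the list of things; names that differ only in an ending like _2 or _b are one class to them, and where a whole thing is asked for, a point or a joint stands for the part that bears it (a point fixed in the world has none). Each returns a list of dicts, best first, with "conf" (0 to 1); they miss things now and then, are a little off and sometimes report something else, mostly with a low value. They report only what shows in the picture. A call takes as long as a camera call.
- spot_in(camera, query): "xy" ([column, row] in pixels, amid what is visible of it).
- silhouettes(camera, query): "region" (400x640 bool, what is visible of it) and "xy" ([column, row] in pixels, amid what is visible of it).
Readings, each from a call of its own:
- current_clock(): time.
- current_joint_pos(): joint angles.
- current_qvel(): joint speeds.
- current_joint_torque(): joint torques, N m.
- current_position(): TCP position.
- current_orientation(): TCP orientation.
- current_force(): force on the tool from outside, world axes, zero at the start.
- current_torque(): the same for the moment, N m.
- current_finger_gap(): finger opening in m.
- current_grip_force(): force on a finger pad.
Only numpy, scipy, OpenCV 4.12 (cv2) and the standard library are available. Lean on these libraries where they do the work, as an engineer would, in place of code of your own. Each camera call takes 0.05 s, during which the arm holds its last target. There are 200 camera calls.

## Working session

There is one attempt and no reset: what is moved stays moved. The work goes in short steps, each a Python script; the robot and the scene stay as the last script left them, time stands still between calls to the robot, and variables do not carry over. Pictures are saved under pics/ and viewed, at most 14 in all, crops included, and the job is handed in when it is done.

```bash
ls; mkdir -p pics
python3 - <<'E'
from bench import *
import cv2, numpy as np
for n in ["top","scene"]:
    c=capture(n); cv2.imwrite(f"pics/{n}0.png",c["image"]); print(n,c["intrinsics"].tolist(),(-c["R"].T@c["t"]).round(3), c["R"].round(2).tolist())
print(current_orientation(),current_finger_gap(),current_clock())
E
```

```text
pics
top [[477.1393934991943, 0.0, 315.8881460745868], [0.0, 477.1393934991943, 196.7181812488539], [0.0, 0.0, 1.0]] [ 0.363 -0.033  1.465] [[0.01, -1.0, -0.01], [-0.99, -0.01, -0.13], [0.13, 0.01, -0.99]]
scene [[479.8599081820539, 0.0, 310.3320449271871], [0.0, 479.8599081820539, 196.64693561396294], [0.0, 0.0, 1.0]] [ 0.44  -0.999  1.125] [[0.99, -0.14, -0.02], [-0.12, -0.71, -0.69], [0.08, 0.69, -0.72]]
[ 9.92267622e-01  1.24113952e-01  1.14121129e-06 -8.33146668e-04] 0.08799692778397274 0.1
```

View pics/top0.png

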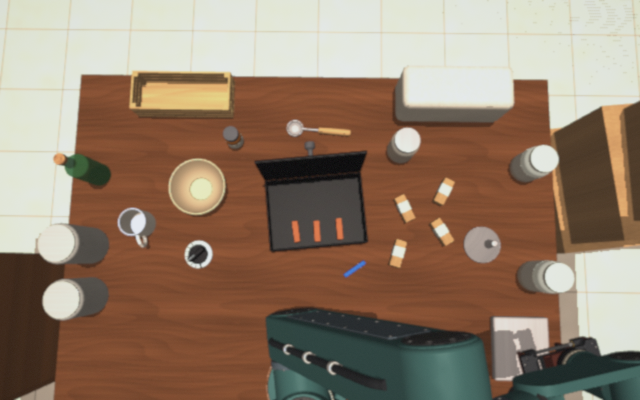

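View pics/scene0.png

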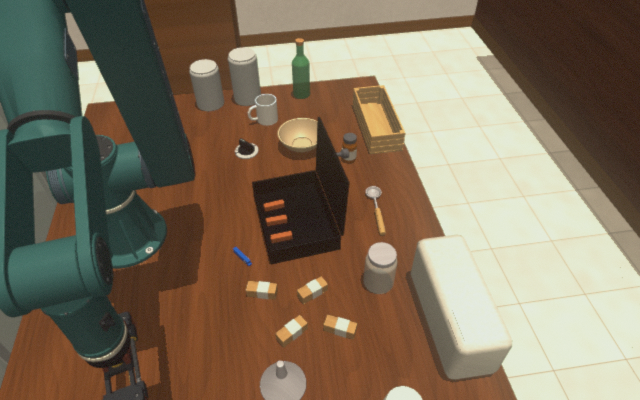

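The top view shows four cartons at about (404,208), (444,191), (442,232) and (399,253). The bars are at (296,231), (317,231) and (339,228), the bowl at (197,187), the dial at (198,254), and the clip at (355,269). The scene view agrees.

```bash
cat > h.py <<'E'
from bench import *
import cv2, numpy as np
from scipy.spatial.transform import Rotation as Rn
def cloud(c,mask):
    v,u=np.nonzero(mask&(c["range_z"]>0)); z=c["range_z"][v,u]; K=c["intrinsics"]
    P=np.stack([(u-K[0,2])/K[0,0]*z,(v-K[1,2])/K[1,1]*z,z],1)
    return (P-c["t"])@c["R"]
def proj(c,X):
    p=(np.atleast_2d(X)@c["R"].T+c["t"])@c["intrinsics"].T
    return p[:,:2]/p[:,2:]
def rect(P,tol=.008):
    "top-face rectangle of a cloud: centre xy, height, long side, short side, heading of the long side"
    h=np.percentile(P[:,2],85); T=P[abs(P[:,2]-h)<tol]
    (cx,cy),(a,b),an=cv2.minAreaRect((T[:,:2]*1000).astype(np.float32)); an=np.radians(an)
    if a<b: a,b,an=b,a,an+np.pi/2
    return np.array([cx/1e3,cy/1e3,np.median(T[:,2]),a/1e3,b/1e3,(an+np.pi/2)%np.pi-np.pi/2])
def find(cam,q,conf=.3,c=None):
    c=c or capture(cam); out=[]
    for d in silhouettes(cam,q):
        if d["conf"]<conf: continue
        m=cv2.erode(d["region"].astype(np.uint8),np.ones((2,2)))>0 if d["region"].sum()>400 else d["region"]
        P=cloud(c,m)
        if len(P)>8: out.append((d["conf"],np.round(d["xy"]).astype(int).tolist(),rect(P),P))
    return out
def down(yaw):
    "tool down, closing line (tool y) at heading yaw (mod pi)"
    return (Rn.from_euler('z',yaw-np.pi/2)*Rn.from_quat([1,0,0,0])).as_quat()
E
python3 - <<'E'
from h import *
np.set_printoptions(precision=3,suppress=True)
for cam in ["top","scene"]:
    c=capture(cam)
    for q in ["carton_a","bar_a","tin","lid_handle","bowl","dial_grip","clip","jar","funnel","spice","mug"]:
        for o in find(cam,q,c=c): print(cam,q,round(o[0],2),o[1],o[2],len(o[3]),o[3].min(0),o[3].max(0))
E
```

```text
top carton_a 0.87 [402, 208] [ 0.527 -0.282  0.034  0.08   0.033  0.41 ] 342 [ 0.486 -0.309 -0.003] [ 0.573 -0.253  0.042]
top carton_a 0.82 [441, 194] [ 0.581 -0.402  0.033  0.081  0.033 -0.473] 356 [ 0.537 -0.439 -0.006] [ 0.623 -0.37   0.04 ]
top carton_a 0.64 [396, 252] [ 0.392 -0.261  0.033  0.08   0.033 -0.262] 330 [ 0.352 -0.29  -0.003] [ 0.434 -0.237  0.044]
top carton_a 0.61 [314, 194] [ 0.621 -0.005  0.173  0.285  0.003 -1.463] 8530 [ 0.394 -0.169 -0.007] [0.672 0.14  0.279]
top carton_a 0.6 [440, 232] [ 0.458 -0.394  0.033  0.079  0.034  0.577] 330 [ 0.419 -0.433 -0.002] [ 0.494 -0.361  0.041]
top bar_a 0.68 [316, 230] [ 0.455 -0.018  0.028  0.064  0.018  0.092] 138 [ 0.423 -0.027 -0.001] [ 0.487 -0.008  0.033]
top bar_a 0.4 [339, 227] [ 0.463 -0.086  0.027  0.061  0.018  0.096] 112 [ 0.433 -0.096  0.017] [ 0.494 -0.075  0.036]
top tin 0.66 [314, 199] [ 0.62  -0.004  0.172  0.287  0.004 -1.463] 8786 [ 0.389 -0.171 -0.007] [0.714 0.146 0.279]
top lid_handle 0.87 [309, 166] [ 0.646 -0.001  0.265  0.285  0.048 -1.466] 2192 [ 0.601 -0.171 -0.006] [0.712 0.138 0.279]
top bowl 0
[... 2613 characters left out ...]
ene jar 0.84 [380, 267] [ 0.711 -0.279  0.131  0.072  0.068  0.96 ] 1373 [ 0.667 -0.321 -0.004] [ 0.78  -0.221  0.137]
scene funnel 0.91 [283, 384] [ 0.418 -0.525  0.054  0.047  0.046  1.23 ] 1457 [ 0.365 -0.567 -0.003] [ 0.475 -0.472  0.115]
scene spice 0.6 [351, 144] [0.731 0.237 0.101 0.048 0.041 1.491] 330 [ 0.665 -0.014 -0.003] [0.776 0.36  0.252]
scene spice 0.5 [310, 205] [ 0.619 -0.012  0.174  0.275  0.008 -1.447] 7489 [ 0.394 -0.174 -0.005] [0.726 0.26  0.277]
scene mug 0.7 [264, 110] [0.469 0.513 0.082 0.085 0.078 1.072] 598 [0.399 0.466 0.004] [0.506 0.56  0.097]
scene mug 0.56 [340, 325] [ 0.579 -0.406  0.033  0.076  0.034 -0.449] 512 [ 0.54  -0.436 -0.001] [ 0.619 -0.378  0.038]
```

Run:
```python
from h import *
np.set_printoptions(precision=4,suppress=True)
for cam in ["top","scene"]:
    c=capture(cam); P=max((o for o in find(cam,"tin",c=c) if len(o[3])>5000),key=lambda o:o[0])[3]
    T=P[(abs(P[:,2]-.06)<.006)]
    a=.105; print(cam,len(T))
    r=cv2.minAreaRect((T[:,:2]*1000).astype(np.float32)); print(r, T.min(0),T.max(0))
    f=P[abs(P[:,2]-.005)<.004]; print("floor",np.median(f[:,2]),f.min(0),f.max(0))
    L=P[(P[:,2]>.09)&(P[:,2]<.27)&(P[:,0]>.58)]; A=np.c_[L[:,1:],np.ones(len(L))]
    w=np.ones(len(L))>0
    for _ in range(6):
        k=np.linalg.lstsq(A[w],L[w,0],rcond=None)[0]; w=abs(L[:,0]-A@k)<.006
    print("lid x=%.4f y + %.4f z + %.4f"%tuple(k),"heading",np.arctan(-k[0]),"angle",np.pi/2+np.arctan(k[1]*np.cos(np.arctan(k[0]))),w.mean(), "ztop",np.percentile(P[:,2],99))
```

```text
top 516
((512.5625, -15.703826904296875), (212.3182373046875, 287.3129577636719), 6.093552589416504) [ 0.3936 -0.1683  0.0541] [0.631  0.1361 0.0659]
floor 0.00556892368256824 [ 0.3922 -0.1704  0.001 ] [0.6973 0.1435 0.009 ]
lid x=-0.1058 y + 0.0458 z + 0.6123 heading 0.10538831053514448 angle 1.6162799558785568 0.9471947194719472 ztop 0.2716082914594357
scene 604
((511.4618835449219, -16.486587524414062), (217.45010375976562, 296.1520690917969), 6.37717342376709) [ 0.3925 -0.1725  0.0541] [0.6351 0.1414 0.066 ]
floor 0.006156230477042703 [ 0.3995 -0.172   0.001 ] [0.7076 0.2741 0.009 ]
lid x=-0.1108 y + 0.0466 z + 0.6093 heading 0.11035825689901704 angle 1.6170530190475705 0.9478104379124175 ztop 0.2716768688300401
```

```bash
cat >> h.py <<'E'
TC=np.array([.512,-.016]); TY=.107
def tin(x,y):
    c,s=np.cos(TY),np.sin(TY); return TC+[c*x-s*y,s*x+c*y]
E
python3 - <<'E'
from h import *
np.set_printoptions(precision=4,suppress=True)
q=down(TY+np.pi/2)
p=current_position(); servo_line([p[0],p[1],.25],rate=.2)
for n,b in [("mid",(.4535,-.0205)),("right",(.4605,-.0875)),("left",(.4515,.0425))]:
    move_ptp([*b,.12],q); move_gripper(.045)
    hit=servo_line([*b,.008],rate=.06,contact_N=15); p=current_position()
    move_gripper(0); f0=np.array(current_force()); g=current_finger_gap()
    print(n,hit,p,"gap",g,"F",f0,current_grip_force(),current_clock())
    stop=servo_line([p[0],p[1],p[2]+.012],rate=.02,contact_N=6)
    print("  lift stopped",stop,current_position(),np.array(current_force())-f0,current_finger_gap())
    if not stop and current_finger_gap()>.012: print("LOOSE"); break
    move_gripper(.045); servo_line([*b,.12],rate=.15)
c=capture("wrist"); cv2.imwrite("pics/w1.png",c["image"])
E
```

```text
mid False [ 0.4537 -0.0205  0.0082] gap 0.017857136515041293 F [-0.0517 -0.6219  1.3543] 29.99274641275406 7.4833
  lift stopped False [ 0.4537 -0.0205  0.0203] [-0.212   1.2337 -2.2632] 0.01774564016756364
LOOSE
```

View pics/w1.png

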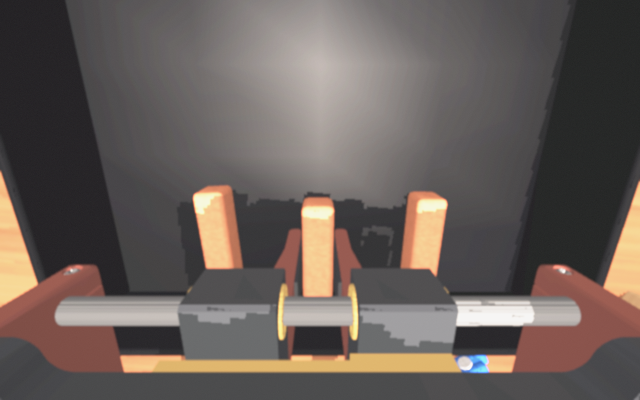

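The wrist view shows the middle bar at (318,240) between the fingers. I'll lift further and confirm it's held.

Run:
```python
from h import *
q=down(TY+np.pi/2)
p=current_position(); servo_line([p[0],p[1],.15],rate=.12); print(current_finger_gap(),current_grip_force())
if current_finger_gap()<.01: raise SystemExit("lost")
servo_line([.45,.30,.17],rate=.2); servo_line([.577,.341,.15],rate=.2); print(current_finger_gap())
servo_line([.577,.341,.05],rate=.1,contact_N=12); print(current_finger_gap(),current_position())
move_gripper(.04); servo_line([.577,.341,.17],rate=.15)
servo_line([.42,.20,.25],rate=.25)
c=capture("top"); im=c["image"][150:300,150:480]; cv2.imwrite("pics/t2.png",cv2.resize(im,None,fx=2.4,fy=2.4)); print(current_clock())
for o in find("top","bar_a",c=c): print(o[0],o[1],o[2])
```

```text
0.017535773039647064 29.99878317117691
0.018052296216160685
0.017561031347307077 [0.57759354 0.34129856 0.05074393]
15.875
0.73 [196, 186] [0.57883496 0.35527417 0.02939435 0.05682232 0.01781737 0.13099548]
0.66 [338, 227] [ 0.46330081 -0.08571356  0.02676864  0.06118248  0.01824501  0.0891779 ]
0.66 [441, 230] [ 0.45726935 -0.39387665  0.03323142  0.0800752   0.03384092  0.5428988 ]
0.49 [297, 231] [0.45112723 0.04479222 0.02805253 0.05729113 0.01786588 0.19586135]
```

View pics/t2.png

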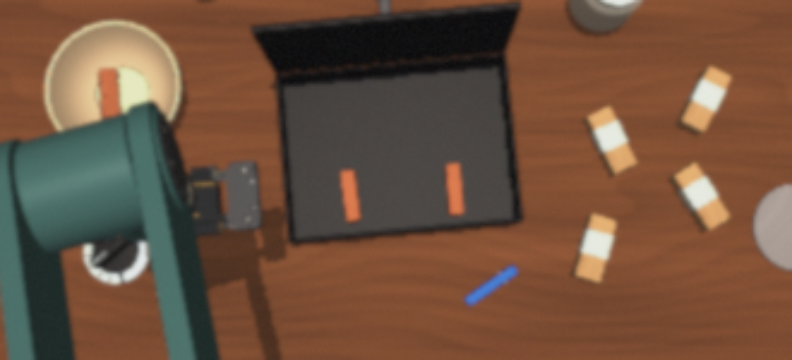

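The loose bar is in the bowl (about (110,90) in the crop), and two bars remain. Next, the cartons.

```bash
cat >> h.py <<'E'
def intin(xy):
    c,s=np.cos(TY),np.sin(TY); d=np.array(xy)-TC; return np.array([c*d[0]+s*d[1],-s*d[0]+c*d[1]])
def cartons():
    L=[]
    for cam,sg in [("top",-1),("scene",1)]:
        for cf,px,r,P in find(cam,"carton_a",.25):
            if abs(r[3]-.08)<.008 and abs(r[4]-.033)<.007:
                r=r.copy(); r[:2]+=sg*np.array([.0015,.0025])
                if not any(np.hypot(*(r[:2]-k[:2]))<.03 for k in L): L.append(r)
    return L
def outside(L): return [r for r in L if np.any(abs(intin(r[:2]))>[.1,.14])]
def carry(r,slot):
    a=r[5]; q=down(a+np.pi/2); qp=down(TY+np.pi/2)
    move_ptp([*r[:2],.15],q); move_gripper(.07)
    # look again just before going down
    hit=servo_line([*r[:2],.007],rate=.12,contact_N=15)
    if hit: print("hit going down",current_position()); servo_line([*r[:2],.15]); return False
    move_gripper(0); g=current_finger_gap()
    servo_line([*r[:2],.15],rate=.15)
    if current_finger_gap()<.025: print("missed",g); return False
    move_ptp([*tin(.03,slot),.17],qp)
    if current_finger_gap()<.025: print("lost on the way"); return False
    t=tin(.047,slot); servo_line([*t,.12],rate=.15)
    hit=servo_line([*t,.0135],rate=.1,contact_N=10); p=current_position(); g2=current_finger_gap()
    move_gripper(.046); servo_line([*t,.17],rate=.15)
    print("placed",slot,"hit",hit,p.round(4) if hasattr(p,'round') else p,round(g,4),round(g2,4),current_clock()); return True
E
cat > s.py <<'E'
import sys
from h import *
np.set_printoptions(precision=3,suppress=True)
for slot in map(float,sys.argv[1:]):
    L=cartons(); O=sorted(outside(L),key=lambda r:-r[1])
    print([tuple(r.round(3)) for r in O],"in:",[intin(r[:2]) for r in L if not any(r is o for o in O)])
    if not O or not carry(O[0],slot): break
E
python3 s.py .096
```

```text
[(np.float64(0.39), np.float64(-0.262), np.float64(0.034), np.float64(0.078), np.float64(0.03), np.float64(-0.261)), (np.float64(0.524), np.float64(-0.285), np.float64(0.033), np.float64(0.072), np.float64(0.031), np.float64(0.464)), (np.float64(0.456), np.float64(-0.397), np.float64(0.033), np.float64(0.079), np.float64(0.033), np.float64(0.548)), (np.float64(0.579), np.float64(-0.405), np.float64(0.034), np.float64(0.08), np.float64(0.033), np.float64(-0.475))] in: []
placed 0.096 hit False [0.549 0.085 0.014] 0.0318 0.0316 26.3917
```

```bash
python3 s.py .032 -.032 -.096
python3 - <<'E'
from h import *
servo_line([.42,.15,.25],rate=.25)
c=capture("top"); im=c["image"][150:300,150:520]; cv2.imwrite("pics/t3.png",cv2.resize(im,None,fx=2.1,fy=2.1)); print(current_clock())
for r in cartons(): print(r.round(3),intin(r[:2]).round(3))
E
```

```text
[(np.float64(0.526), np.float64(-0.286), np.float64(0.033), np.float64(0.079), np.float64(0.034), np.float64(0.441)), (np.float64(0.456), np.float64(-0.397), np.float64(0.033), np.float64(0.08), np.float64(0.035), np.float64(0.546)), (np.float64(0.579), np.float64(-0.404), np.float64(0.033), np.float64(0.078), np.float64(0.032), np.float64(-0.474))] in: [array([0.048, 0.096])]
placed 0.032 hit False [0.556 0.021 0.014] 0.0322 0.0319 36.2083
[(np.float64(0.58), np.float64(-0.404), np.float64(0.033), np.float64(0.079), np.float64(0.033), np.float64(-0.495))] in: [array([0.049, 0.095]), array([0.046, 0.032])]
placed -0.032 hit False [ 0.563 -0.043  0.014] 0.0318 0.0317 46.4
[(np.float64(0.456), np.float64(-0.397), np.float64(0.033), np.float64(0.079), np.float64(0.034), np.float64(0.571))] in: [array([ 0.048, -0.03 ]), array([0.048, 0.033])]
placed -0.096 hit False [ 0.57  -0.107  0.014] 0.0317 0.032 56.2167
57.6417
[0.551 0.083 0.038 0.08  0.032 0.102] [0.049 0.094]
[0.556 0.02  0.038 0.08  0.032 0.101] [0.047 0.031]
[ 0.563 -0.044  0.038  0.08   0.032  0.113] [ 0.048 -0.033]
[ 0.57  -0.107  0.039  0.08   0.032  0.103] [ 0.048 -0.097]
```

View pics/t3.png

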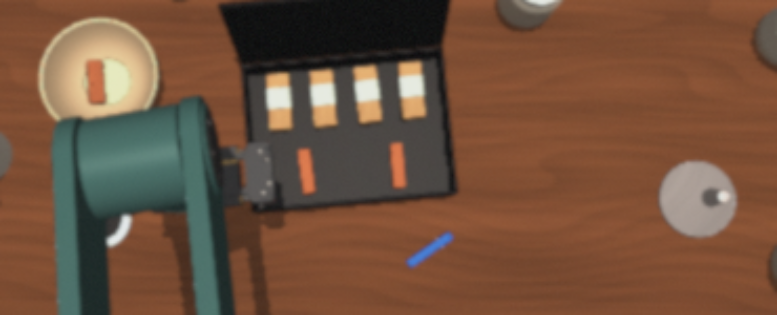

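All four cartons are in the tin (row at y≈90 in the crop). Now the lid: push it over from behind at the free edge, beside the knob.

Run:
```python
from h import *
np.set_printoptions(precision=4,suppress=True)
q=down(TY+np.pi/2); Y=.07
move_gripper(0)
servo_line([.42,.12,.38],q,rate=.25)
servo_line([*tin(.165,Y),.38],q,rate=.25)
print(servo_line([*tin(.165,Y),.243],rate=.15,contact_N=10),current_position())
r=.183
for th in np.arange(1.60,-.001,-.1):
    d=.008+.010*np.sin(th)
    x=.105-r*np.cos(th)+d*np.sin(th); z=.06+r*np.sin(th)+d*np.cos(th)
    if servo_line([*tin(x,Y),z],rate=.1,contact_N=15): print("hit",th,current_position(),current_force())
p=current_position(); print(p,current_force())
print(servo_line([p[0],p[1],.055],rate=.03,contact_N=15),current_position(),current_force())
servo_line([p[0],p[1],.2],rate=.2); servo_line([.42,.0,.3],rate=.25)
for cam in ["top","scene"]:
    c=capture(cam); P=max((o for o in find(cam,"tin",c=c)),key=lambda o:len(o[3]))[3]
    L=P[(P[:,2]>.05)&(P[:,2]<.085)]; A=np.c_[L[:,:2]-TC,np.ones(len(L))]; print(len(L),np.linalg.lstsq(A,L[:,2],rcond=None)[0])
    cv2.imwrite(f"pics/{cam}4.png",c["image"])
print(current_clock())
```

```text
False [0.6692 0.0713 0.2443]
hit -1.3322676295501878e-15 [0.4289 0.0452 0.0686] [-1.5911  0.6898 13.935 ]
[0.4289 0.0452 0.0686] [-1.5911  0.6898 13.935 ]
True [0.4289 0.0452 0.0686] [-4.1296 -0.6797 15.3877]
3020 [-0.0007  0.0008  0.0696]
5132 [-0.002   0.0116  0.0697]
69.275
```

View pics/scene4.png

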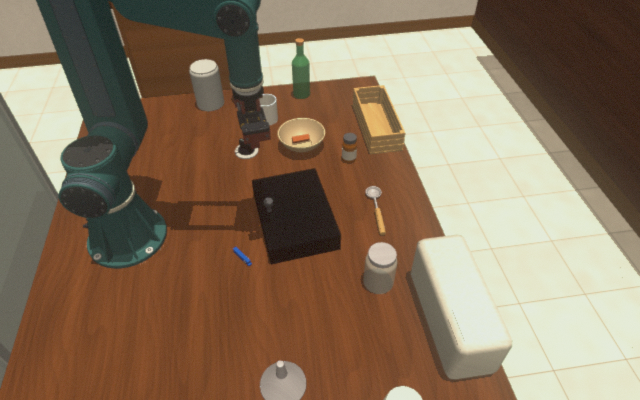

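The lid lies flat, fully shut, with its knob at (268,204). Next, a close look at the dial.

Run:
```python
from h import *
np.set_printoptions(precision=4,suppress=True)
servo_line([.40,.2,.3],rate=.25)
move_ptp([.33,.30,.22],down(np.arctan2(.30,.33)+np.pi/2)); move_gripper(.04)
c=capture("wrist"); cv2.imwrite("pics/w5.png",c["image"]); print(proj(c,[.3805,.3395,.044]),current_joint_pos(),current_clock())
for o in find("wrist","dial_grip",c=c): print(o[0],o[1],o[2],len(o[3]))
```

```text
[[321.3281 130.9003]] [ 0.5828  0.1374  1.8288 -0.      1.1755  1.4157] 71.6833
0.89 [321, 129] [ 0.3792  0.3387  0.0444  0.0551  0.014  -0.827 ] 1615
0.75 [576, 218] [ 0.5072 -0.0004  0.0695  0.2603  0.2091 -1.4679] 20620
```

View pics/w5.png

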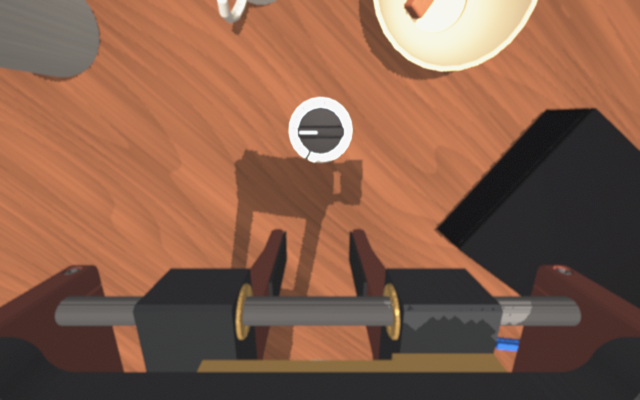

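The pointer lies left of centre, at (300,131). The thick tick is at about (308,155), which leaves roughly 1.1 rad anticlockwise. I'll pinch the bar and turn it until the torque rises at the stop.

Run:
```python
from h import *
np.set_printoptions(precision=4,suppress=True)
C=[.3792,.3387]; yaw=-.827+np.pi/2
# of the two half-turn grasps take the one that leaves room to turn on
best=None
for k in (0,np.pi):
    j=inverse_kinematics([*C,.10],down(yaw+k)); j2=inverse_kinematics([*C,.10],down(yaw+k+.1))
    if j is None or j2 is None: continue
    s=np.sign(j2[5]-j[5]); room=(2.9-s*j[5]); print(k,j,s,room)
    if 1.6<room and (best is None or abs(j[5])<abs(best[1][5])): best=(k,j,s)
k,j,s=best; q=down(yaw+k)
goto_joints(j); move_gripper(.045)
print(servo_line([*C,.02],rate=.08,contact_N=12)); move_gripper(0)
print("gap",current_finger_gap(),current_torque(),current_force())
j=np.array(current_joint_pos()); t0=np.array(current_torque())[2]; tot=0
while tot<1.35:
    st=.05 if tot<.95 else .02
    j[5]+=s*st; tot+=st; goto_joints(j); t=np.array(current_torque())[2]-t0
    if tot>.95 or abs(t)>.2: print(round(tot,3),round(t,3),round(current_finger_gap(),4))
    if abs(t)>.5: break
c=capture("wrist"); print(current_clock())
```

```text
3.141592653589793 [ 0.5931  0.3812  1.8421 -0.      0.9184 -0.1507] -1.0 2.7493160251122006
False
gap 0.013987692493241376 [-0.0023 -0.0209 -0.017 ] [ 0.6566 -0.2696  2.4907]
0.95 0.074 0.0139
0.97 0.039 0.0138
0.99 0.071 0.0139
1.01 0.085 0.0137
1.03 0.039 0.0135
1.05 0.065 0.0134
1.07 0.038 0.0138
1.09 -0.319 0.0137
1.11 -0.648 0.0138
81.9917
```

Run:
```python
from h import *
np.set_printoptions(precision=4,suppress=True)
move_gripper(.045); servo_line([.3792,.3387,.15],rate=.12)
move_ptp([.33,.30,.22],down(np.arctan2(.30,.33)+np.pi/2))
c=capture("wrist"); im=c["image"]
cv2.imwrite("pics/w6.png",cv2.resize(im[80:180,260:380],None,fx=5,fy=5,interpolation=cv2.INTER_CUBIC))
for o in find("wrist","dial_grip",c=c): print(o[0],o[1],o[2])
servo_line([.30,.25,.35],rate=.25)
c=capture("top"); cv2.imwrite("pics/t6.png",c["image"]); print(current_clock())
```

```text
0.85 [320, 128] [0.3786 0.3392 0.0444 0.0551 0.0138 0.2596]
87.0417
```

View pics/w6.png

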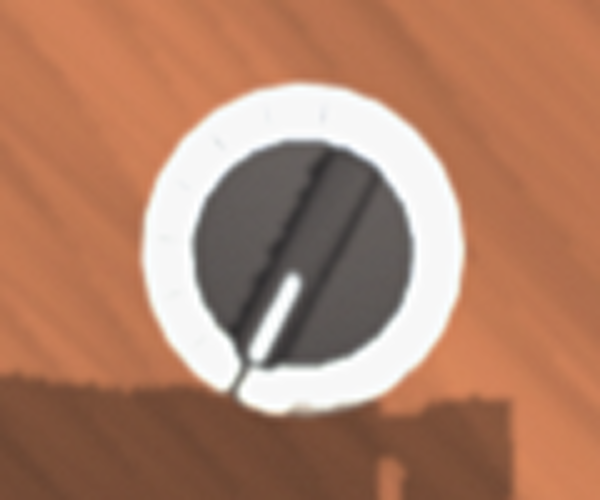

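View pics/t6.png

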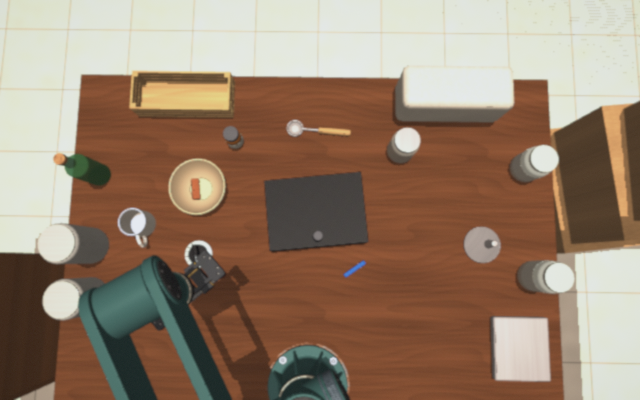

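The pointer (255,350) lines up with the thick tick (240,385). The lid is shut, the bar is in the bowl at (197,187), and the bystanders haven't moved.

```bash
python3 -c "
from bench import *
print(close_job())"
```

```text
the job is handed in; nothing more can be done
None
```

The job is done and handed in: the loose middle bar is in the bowl, all four cartons are in the tin, the lid is fully shut, and the dial is back at its zero stop.

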